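Store a sample jar and close the light-tight case

TASK

Stand the amber jar upright in the ring inside the open white sample case and let go of it. Then slide the blue hatch along its track, in under the dark steel frame, until it closes against the hidden seal, and hold it pressed home there for a second, firmly but gently (about 10 newtons on the seal, never as much as 20); leave it shut against the seal, and leave the green jar, the tube rack and the reagent bottle where they are.

Things in the scene. Friction and masses are not known exactly. Their poses are not given: they have to be found in the camera images.
- case: White sample case fixed to the bench, 170 (x) by 350 (y) by 100 mm high; floor 12 mm thick. Origin: centre of its underside; z up. The hatch's track runs along its y: two aluminium rails on the long walls, up to 118 mm above the bench. The -y half has a fixed grey cover; the +y half is the compartment, 138 (x) by 165 mm (y -2 to 163), open above between hatch and frame.
- well_center (a point): Centre of the blue ring on the compartment's floor, at the floor's height (12 mm above the bench), on the case's mid-line, 77 mm along the case's +y from its origin; axes as the case's. Ring: inside diameter 58 mm, 6 mm tall. The amber jar stands inside it.
- amber_jar: The jar to be stored: straight-sided round jar of amber glass with a black cap and a paper band, diameter 44 mm over its whole height of 80 mm, 0.15 kg, loose on the bench at the robot's left. Origin: centre of its underside; z up.
- hatch: Blue hatch on the case, 146 (x) by 165 (y) by 9 mm. It slides only along the case's y, closing towards +y. Axes as the case's. Origin: middle of its black leading (+y) edge, 100 mm above the bench; it starts 0 to 30 mm along +y from the case's origin. Sliding takes about 4 N of friction (and 12 N per m/s); it stays where left. The force on the seal is the hand's push less these 4 N.
- hatch_handle (a point): Centre of the hatch's yellow upright handle, a block 70 mm (x) by 14 mm (y) by 36 mm high, fixed 135 mm behind (-y) the hatch's origin and 28 mm above it; the handle's top is 146 mm above the bench. It can be pushed on its -y face or pinched from above. Axes as the case's.
- green_jar: A jar of the same size, but of green glass with a white cap, loose on the bench near the amber jar; to be left alone. The two may have swapped places. Origin: centre of its underside.
- tube_rack: White test-tube rack with tubes, 60 (x) by 160 (y) mm and 113 mm high, loose at the robot's right beside the case's end; to be left alone. Origin: centre of its underside.
- reagent_bottle: Clear reagent bottle with a black stopper, diameter 60 mm, 112 mm high, loose at the robot's right; to be left alone. Origin: centre of its underside.
- frame: Dark steel frame across the +y end of the case, a hood 150 (x) by 50 (y) by 9 mm, top 121 mm above the bench. Origin: middle of its front (-y) edge, 100 mm above the bench, 125 mm along +y from the case's origin; axes as the case's. The hatch's edge passes under it and meets a hidden rubber seal 8 to 34 mm past this origin, which varies. The seal gives 4 mm at 1.5 N/mm, then is hard.
Not all that is in view belongs to the job. What is shaped like the amber_jar but purple is not meant.

How it is judged:
By the outcome, as a careful person would: the job done as asked, in the order asked, and still so for the second after the job is handed in, with the robot touching nothing.
It also fails if it takes over 64 s, if anything falls off the work surface, if the arm or the gripper's body presses on something with over 40 N, if the wrist force passes 120 N, or if a joint passes its speed limit or range.

ROBOT

A 6-joint arm with a two-finger parallel gripper is mounted at the origin on the work surface. World frame = base frame: x ahead of the robot, y to its left, z up, the work surface at z = 0. Lengths are in m, angles in rad, forces in N, time in s.
With the tool pointing down it reaches from about 0.375 to 0.925 m from the base axis. Payload 5.7 kg.
Tool frame: the origin (TCP) lies on the centre line of the jaws, within the pads' length; the fingertips stand 14 mm ahead of it and the grasp point (between the pads) lies 5 mm behind it (r.nose_length is the z of the fingertips in the tool frame, in m); z points along the fingers, y is the direction in which the jaws open and shut (so a half turn about z gives the same grasp; the last joint's range is limited). The gripper opens to 88 mm and grips with 3 to 60 N. Pads are 20 mm wide; open, the fingers measure 115 mm over their backs; the gripper's body (75 mm by 178 mm) begins 61 mm behind the grasp point.
Start: joints at [1.106, 0.359, 1.51, -0, 1.272, -0.115], TCP at [0.206, 0.564, 0.237] pointing down, gripper open.
Joint ranges: [-2.97, 2.97], [-1.01, 2.36], [0.21, 2.38], [-0.96, 4.11], [0.2, 2.71], [-2.98, 2.98]. Speed limits (rad/s): [2.39, 2.39, 3.14, 3.14, 3.14, 3.14].

INTERFACE

Orientations are given as a rotation vector (axis times angle).
In Python, from station import r gives the robot as it stands. The module is installed in compiled form; this text tells all that it offers. Calls block until the motion is done:
- r.goto(position, orientation): joint-space move of the TCP to a pose.
- r.servo_line(position, frame=None, max_speed=0.15, stop_force=None): straight line of the TCP; frame=None keeps the orientation; max_speed is the mean speed in m/s. With stop_force (N) it stops when the force on the tool has changed by that much, and returns True; else False.
- r.movej(angles): joint-space move.
- r.command_gripper(opening): finger opening in m; the grip force is fixed at half the most; returns when the fingers have stopped.
- r.pause(seconds).
- r.ik(position, orientation): joint angles nearest the present ones, or None.
- r.sense(): the state.
- r.camera(name): name is "scene" or "top" or "wrist"; returns the picture (480x640x3 uint8, red, green, blue); there is no depth.
- r.get_calibration(name): a dict with "K" (3x3 intrinsics, pixels), "dist" ([k1, k2, p1, p2, k3] as OpenCV has them; the pictures are not rectified), "position" and "attitude" of the camera in the world. Camera axes: x right, y down, z forward; pixel columns grow to the right and rows downward; lengths in m; the calibration is good to about 2 mm. A picture is of the moment at which its call begins: read the wrist's pose just before it. get_calibration takes no time and is no camera call; for the wrist camera it gives the pose at the moment of the call.
A pose or a line that the arm cannot do raises r.MotionError and nothing moves.
- r.hand_in(): hands the job in, once; it reports no verdict.
Trained networks look in the newest picture that a camera, given by its name, has taken for a name from the list of things; names that differ only in an ending like _2 or _b are one class to them, and where a whole thing is asked for, a point or a joint stands for the part that bears it (a point fixed in the world has none). Each returns a list of dicts, best first, with "conf" (0 to 1); they miss things now and then, are a little off and sometimes report something else, mostly with a low value. They report only what shows in the picture. A call takes as long as a camera call. They do not tell look-alikes from the thing itself.
- r.boxes_of(label, camera): "box" ([centre column, centre row, width, height] in pixels, round what is visible of it).
The state is a dict: "time_s": time; "joints": joint angles; "qd": joint speeds; "joint_torque": joint torques, N m; "ee_pos": TCP position; "tool_rot": TCP orientation; "force": force on the tool from outside, world axes, zero at the start; "moment": the same for the moment, N m; "grip_width": finger opening in m.
Only numpy, scipy, OpenCV 4.12 (cv2) and the standard library are available. Lean on these libraries where they do the work, as an engineer would, in place of code of your own. Each camera call takes 0.05 s, during which the arm holds its last target. There are 200 camera calls.

## Working session

There is one attempt and no reset: what is moved stays moved. The work goes in short steps, each a Python script; the robot and the scene stay as the last script left them, time stands still between calls to the robot, and variables do not carry over. Pictures are saved under pics/ and viewed, about 8 in all and at most 12, crops included, and the job is handed in when it is done.

```bash
mkdir -p pics; cat > h.py <<'E'
import numpy as np, cv2
from station import r
from scipy.spatial.transform import Rotation as R
def cam(n):
    c=r.get_calibration(n); a=np.array(c["attitude"],float)
    M=a if a.shape==(3,3) else R.from_rotvec(a).as_matrix() if a.size==3 else R.from_quat(a).as_matrix()
    return np.array(c["K"],float),np.array(c["dist"],float),np.array(c["position"],float),M
def ray2z(n,uv,z,c=None):
    K,d,p,M=c or cam(n)
    q=cv2.undistortPoints(np.array(uv,float).reshape(-1,1,2),K,d).reshape(-1,2)
    v=np.c_[q,np.ones(len(q))]@M.T
    return p+v*((z-p[2])/v[:,2])[:,None]
def proj(n,P,c=None):
    K,d,p,M=c or cam(n)
    return cv2.projectPoints(np.array(P,float).reshape(-1,3),R.from_matrix(M.T).as_rotvec(),-M.T@p,K,d)[0].reshape(-1,2)
def save(im,f): cv2.imwrite(f,im[:,:,::-1])
E
python3 - <<'E'
from h import *
for n in("scene","top"):
    im=r.camera(n); save(im,f"pics/{n}0.png"); print(n,r.get_calibration(n))
    for l in("case","amber_jar","hatch","hatch_handle","green_jar","tube_rack","reagent_bottle","frame"):
        print(l,[(round(b["conf"],2),np.round(b["box"]).astype(int).tolist()) for b in r.boxes_of(l,n)[:4]])
s=r.sense();print(s["tool_rot"],s["ee_pos"],s["force"],s["time_s"])
E
```

```text
scene {'K': array([[623.71359031,   0.        , 313.5464298 ],
       [  0.        , 623.71359031, 248.08160478],
       [  0.        ,   0.        ,   1.        ]]), 'dist': array([0.05264079, 0.        , 0.        , 0.        , 0.        ]), 'position': array([1.25307039, 0.68970287, 0.934236  ]), 'attitude': array([-1.00831552, -2.37284935,  1.12838552])}
case [(0.76, [321, 275, 155, 159])]
amber_jar [(0.81, [406, 348, 26, 46]), (0.65, [389, 390, 31, 48])]
hatch [(0.83, [304, 235, 86, 65])]
hatch_handle [(0.9, [300, 233, 99, 62]), (0.42, [320, 273, 157, 159])]
green_jar [(0.95, [447, 324, 29, 44])]
tube_rack [(0.82, [176, 213, 67, 74])]
reagent_bottle [(0.63, [260, 188, 22, 44])]
frame [(0.71, [356, 290, 76, 42])]
top {'K': array([[460.7180456 ,   0.        , 319.93300395],
       [  0.        , 460.7180456 , 242.16309772],
       [  0.        ,   0.        ,   1.        ]]), 'dist': array([0.03379021, 0.        , 0.        , 0.        , 0.        ]), 'position': array([ 0.35258558, -0.06214579,  0.97061097]), 'attitude': array([-2.150599  ,  2.07369444, -0.20336074])}
case [(0.57, [333, 249, 107, 95])]
amber_jar [(0.91, [156, 180, 37, 30]), (0.79, [170, 218, 28, 25])]
hatch [(0.77, [334, 251, 107, 95]), (0.53, [298, 240, 198, 141]), (0.26, [170, 220, 29, 25])]
hatch_handle [(0.93, [336, 251, 104, 95])]
green_jar [(0.68, [157, 275, 36, 26])]
tube_rack [(0.73, [497, 213, 93, 45])]
reagent_bottle [(0.58, [456, 315, 36, 32]), (0.18, [335, 250, 106, 96])]
frame [(0.7, [224, 212, 49, 77])]
[-5.46648166e-01 -3.09366602e+00  7.65714406e-05] [0.20562333 0.56362823 0.23666201] [ 0.81852574 -0.11910253 -0.06870969] 0.9
```

View pics/top0.png

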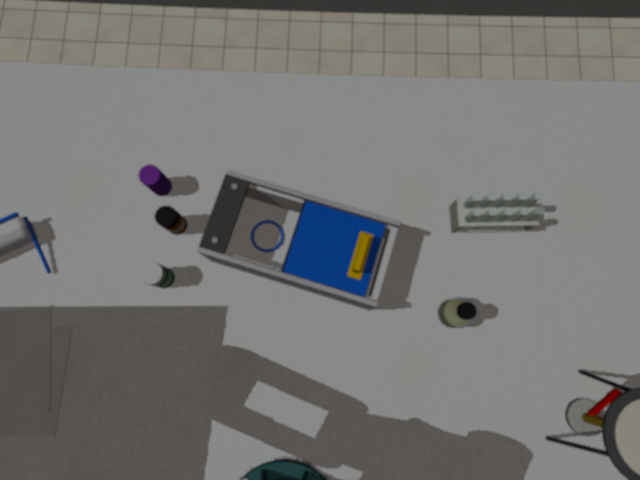

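View pics/scene0.png

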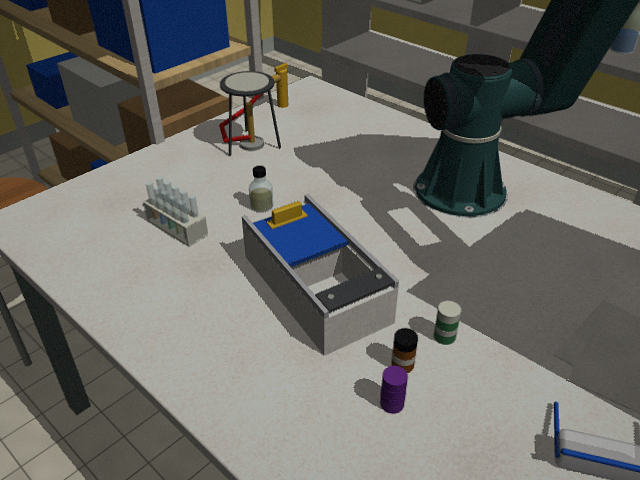

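Top view: the three look-alikes are purple (152,178), amber with black cap (171,219), and green with white cap (160,276). The case has its +y end (dark frame) at the left (224,213), with the ring at (267,235), the hatch edge at x≈300 and the yellow handle at (361,255). The amber jar fits the black cap, paper band and amber glass. I'll confirm it in an enlarged crop.

```bash
python3 - <<'E'
from h import *
im=cv2.imread("pics/top0.png"); cv2.imwrite("pics/crop1.png",cv2.resize(im[160:315,135:410],None,fx=2.9,fy=2.9,interpolation=cv2.INTER_CUBIC))
hsv=cv2.cvtColor(im,cv2.COLOR_BGR2HSV)
blue=cv2.inRange(hsv,(105,120,60),(125,255,255)); yel=cv2.inRange(hsv,(18,120,80),(35,255,255))
for nm,m in(("blue",blue),("yel",yel)):
    n,l,st,ce=cv2.connectedComponentsWithStats(m)
    for i in range(1,n):
        if st[i,4]>60 and 190<ce[i,0]<420:
            c=cv2.findContours((l==i).astype('uint8'),0,1)[0][0]; q=cv2.boxPoints(cv2.minAreaRect(c))
            z=.018 if st[i,4]<900 and nm=="blue" else .1045 if nm=="blue" else .146
            P=ray2z("top",q,z); print(nm,st[i].tolist(),np.round(ce[i],1),"ctr",ray2z("top",P*0+0 if 0 else q.mean(0),z).round(4)[0]); print(q.round(1).tolist()); print(P.round(4).tolist())
print("rail corners",ray2z("top",[(229,173),(399,222),(375,305),(202,252)],.118).round(4).tolist())
print("cap",ray2z("top",(169.5,216.5),.08).round(4),"scene cap",ray2z("scene",(405,337),.08).round(4))
print("green",ray2z("top",(154,275),.08).round(4), ray2z("scene",(449,309),.08).round(4))
print("purple",ray2z("top",(150,174),.08).round(4), ray2z("scene",(395,374),.08).round(4))
E
```

```text
blue [283, 201, 102, 96, 5685] [330.6 246.8] ctr [ 0.5186 -0.0793  0.1045]
[[281.70001220703125, 271.1000061035156], [304.1000061035156, 198.5], [386.6000061035156, 223.89999389648438], [364.20001220703125, 296.5]]
[[0.4695, 0.0185, 0.1045], [0.614, -0.0176, 0.1045], [0.5687, -0.179, 0.1045], [0.4273, -0.1384, 0.1045]]
blue [252, 221, 31, 31, 139] [268.7 236.2] ctr [0.5549 0.0617 0.018 ]
[[252.0, 221.0], [282.0, 221.0], [282.0, 251.0], [252.0, 251.0]]
[[0.5864, 0.0955, 0.018], [0.5887, 0.0317, 0.018], [0.5238, 0.0283, 0.018], [0.5215, 0.0913, 0.018]]
yel [348, 232, 25, 47, 550] [359.6 255.2] ctr [ 0.4982 -0.1261  0.146 ]
[[347.3999938964844, 275.1000061035156], [360.3999938964844, 231.5], [372.8999938964844, 235.3000030517578], [359.79998779296875, 278.8999938964844]]
[[0.461, -0.1038, 0.146], [0.5422, -0.1258, 0.146], [0.536, -0.1487, 0.146], [0.4551, -0.1264, 0.146]]
rail corners [[0.6562, 0.1299, 0.118], [0.5698, -0.2007, 0.118], [0.4114, -0.1572, 0.118], [0.4985, 0.1688, 0.118]]
cap [[0.5744 0.2497 0.08  ]] scene cap [[0.5798 0.2588 0.08  ]]
green [[0.4566 0.2677 0.08  ]] [[0.4639 0.2751 0.08  ]]
purple [[0.6615 0.2978 0.08  ]] [[0.6599 0.299  0.08  ]]
```

View pics/crop1.png

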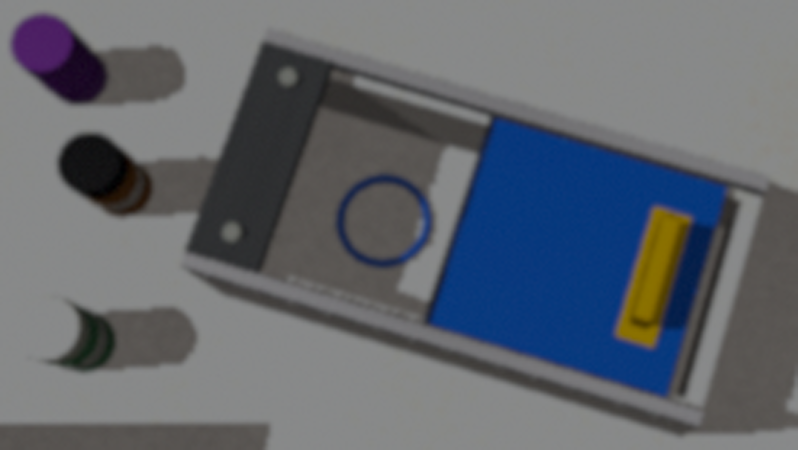

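The crop confirms it: black cap at crop (93,165), with amber glass and a paper band below. Purple is at (42,44) and green with the white cap at (60,330). The case yaw is about -14.8°, and the hatch sits about 12 mm along, both consistent with the given sizes. Next I'll hover over the amber jar and refine its position with the wrist camera.

```bash
cat >> h.py <<'E'
def ori(d):
    d=np.r_[np.array(d[:2],float),0]; d/=np.linalg.norm(d); best=None
    for s in(1,-1):
        y=s*d; z=np.array([0,0,-1.]); o=R.from_matrix(np.c_[np.cross(y,z),y,z]).as_rotvec()
        q=r.ik([.57,.25,.3],o)
        if q is not None:
            c=np.abs(np.array(q)-r.sense()["joints"]).max()
            if best is None or c<best[0]: best=(c,o)
    return best[1]
def tri(obs):
    A=np.zeros((3,3));b=np.zeros(3)
    for n,uv,c in obs:
        p0=ray2z(n,uv,0.,c)[0];p1=ray2z(n,uv,.1,c)[0];v=(p1-p0)/np.linalg.norm(p1-p0)
        M=np.eye(3)-np.outer(v,v);A+=M;b+=M@p0
    return np.linalg.solve(A,b)
E
python3 - <<'E'
from h import *
print("tri",tri([("top",(167.1,216.9),None),("scene",(405,337.5),None)]).round(4))
o=ori((-.2,.98)); r.goto([.573,.253,.27],o)
c=cam("wrist"); im=r.camera("wrist"); save(im,"pics/w1.png")
for l in("amber_jar","green_jar","frame"): print(l,[(round(b["conf"],2),np.round(b["box"]).astype(int).tolist()) for b in r.boxes_of(l,"wrist")[:4]])
print(c[2],c[3].round(2).tolist(),r.sense()["time_s"],r.sense()["joints"])
print(proj("wrist",[[.573,.253,.08],[.573,.253,0]],c))
E
```

```text
tri [0.5752 0.2565 0.0733]
amber_jar [(0.76, [324, 220, 47, 54]), (0.67, [345, 295, 42, 63])]
green_jar [(0.62, [363, 102, 52, 52])]
frame [(0.89, [183, 199, 117, 181])]
[0.49808977 0.23886831 0.41834196] [[-0.2, 0.94, 0.28], [0.98, 0.19, 0.06], [0.0, 0.28, -0.96]] 2.8583 [ 3.06908447e-01  3.70351040e-01  1.40726857e+00  1.18413539e-04
  1.36407577e+00 -1.46635032e+00]
[[319.10403197 217.36337241]
 [319.32917411 202.34992809]]
```

View pics/w1.png

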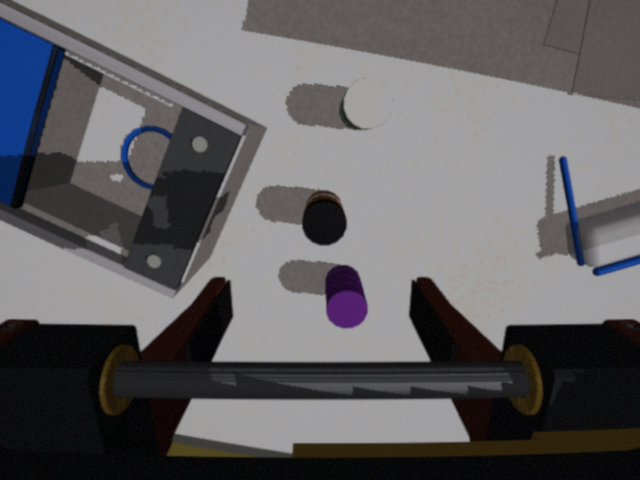

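Wrist view: amber jar cap at (324,223), purple at (347,305), white cap at (366,103). Grasping next.

```bash
python3 - <<'E'
from h import *
c=cam("wrist")
W=ray2z("wrist",(324.5,223.5),.08,c)[0]
print("wrist",W.round(4),"tri3",tri([("top",(167.1,216.9),None),("scene",(405,337.5),None),("wrist",(324.5,223.5),c)]).round(4))
T=ray2z("top",(167.1,216.9),.08)[0]; S=ray2z("scene",(405,337.5),.08)[0]; print(T,S)
P=(W*2+T+S)/4; print(P)
h=.062
r.command_gripper(.075)
o=r.sense()["tool_rot"]
r.servo_line([P[0],P[1],.13],max_speed=.2)
hit=r.servo_line([P[0],P[1],h-.005],max_speed=.08,stop_force=8)
s=r.sense(); print("hit",hit,s["ee_pos"],s["force"],s["time_s"])
if not hit:
    r.command_gripper(.0); s=r.sense(); print("grip",s["grip_width"],s["force"])
    im=r.camera("wrist"); save(im,"pics/w2.png")
E
```

```text
wrist [0.578  0.2593 0.08  ] tri3 [0.577  0.2578 0.0748]
[0.57337194 0.25439443 0.08      ] [0.58074996 0.25956223 0.08      ]
[0.57753238 0.25814956 0.08      ]
hit False [0.57798016 0.25830776 0.05744227] [-0.27542741  0.36007455 -0.32474062] 5.2083
grip 0.042984992218573354 [0.77059294 0.64918758 1.52512879]
```

```bash
python3 - <<'E'
from h import *
s=r.sense(); r.servo_line([*s["ee_pos"][:2],.24],max_speed=.2)
o=ori((.967,-.255)); r.goto([.54,.10,.25],o)
c=cam("wrist"); im=r.camera("wrist"); save(im,"pics/w3.png")
s=r.sense(); print(s["grip_width"],s["force"],s["time_s"],s["ee_pos"])
print(proj("wrist",[[.5555,.064,.018],[.547,.252,.1]],c))
hsv=cv2.cvtColor(im,cv2.COLOR_RGB2HSV); m=cv2.inRange(hsv,(105,120,60),(125,255,255))
n,l,st,ce=cv2.connectedComponentsWithStats(m)
for i in range(1,n):
    if st[i,4]>40: print(st[i].tolist(),ce[i].round(1))
np.savez("w3.npz",K=c[0],d=c[1],p=c[2],M=c[3])
E
```

```text
0.0433416083442754 [ 0.07651457  0.51275837 -1.00953212] 8.2083 [0.54001444 0.10038839 0.24959224]
[[298.2242472  179.64223753]
 [354.26963365 375.7642224 ]]
[182, 0, 206, 110, 21316] [285.7  52.5]
[233, 106, 55, 3, 118] [260.6 107.3]
[263, 145, 65, 66, 873] [295.1 176.9]
```

View pics/w3.png

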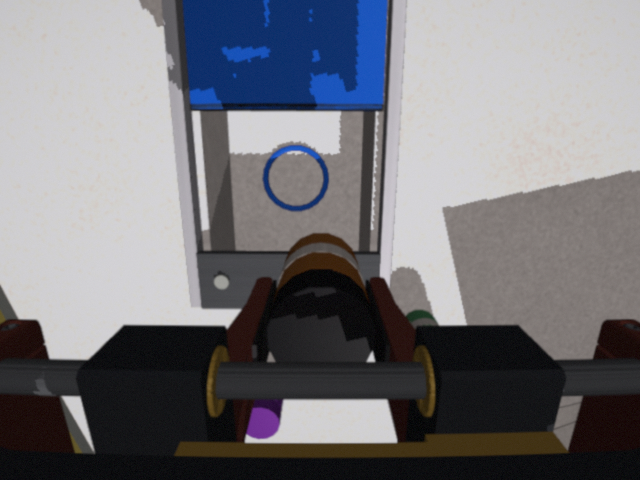

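```bash
python3 - <<'E'
from h import *
f=np.load("w3.npz"); c=(f["K"],f["d"],f["p"],f["M"])
W=ray2z("wrist",(295.5,178),.018,c)[0]; T=ray2z("top",(267.4,236.2),.018)[0]
print("ring wrist",W,"top",T)
e=ray2z("wrist",[(190,109),(384,109)],.1,c); print("hatch edge",e.round(4).tolist(), np.degrees(np.arctan2(*(e[0]-e[1])[[1,0]])))
e=ray2z("wrist",[(197,250),(381,251)],.121,c); print("frame edge",e.round(4).tolist(), np.degrees(np.arctan2(*(e[0]-e[1])[[1,0]])))
t=r.sense()["ee_pos"]; u=np.array([.2554,.9668,0])
for k in(-.006,-.003,0,.003,.006):
    a=np.linspace(0,2*np.pi,90); P=t+k*u+np.c_[.022*np.cos(a),.022*np.sin(a),0*a-.0574]
    q=proj("wrist",P,c); print(k,q[:,1].min().round(1),q[:,0].min().round(),q[:,0].max().round())
print(c[2],c[3].round(3).tolist())
E
```

```text
ring wrist [0.5577911  0.06162343 0.018     ] top [0.55446692 0.0608199  0.018     ]
hatch edge [[0.6153, -0.0193, 0.1], [0.4683, 0.02, 0.1]] -14.964380085245683
frame edge [[0.6409, 0.0872, 0.121], [0.4971, 0.126, 0.121]] -15.108315795001365
-0.006 220.6 285.0 358.0
-0.003 225.6 285.0 358.0
0 230.6 286.0 358.0
0.003 235.5 286.0 358.0
0.006 240.3 286.0 358.0
[0.52116037 0.02654616 0.39788615] [[-0.967, 0.245, 0.072], [0.256, 0.928, 0.271], [-0.001, 0.281, -0.96]]
```

```bash
python3 - <<'E'
from h import *
x,y=.5566,.0600
r.servo_line([x,y,.235],max_speed=.15)
r.servo_line([x,y,.09],max_speed=.1,stop_force=12)
hit=r.servo_line([x,y,.066],max_speed=.03,stop_force=4)
s=r.sense(); print("hit",hit,s["ee_pos"],s["force"],s["time_s"])
im=r.camera("wrist"); save(im,"pics/w4.png")
E
```

```text
hit True [0.55624916 0.06000971 0.06898052] [0.03134831 0.36766433 4.86925125] 10.9333
```

View pics/w4.png

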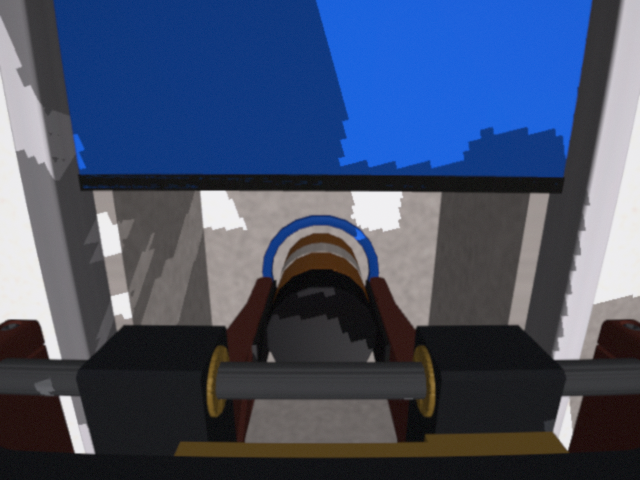

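The jar touched down at z=0.069, which is floor height rather than the ring's rim, and it looks central in the ring (320,~260). Releasing, retreating, then checking.

```bash
python3 - <<'E'
from h import *
r.command_gripper(.064)
x,y=.5562,.0600
hit=r.servo_line([x,y,.25],max_speed=.15); 
u=np.array([.2588,.9659,0])
p=np.array([.5062,-.1302,.25])-.035*u
r.servo_line(p,max_speed=.2); r.command_gripper(0)
c=cam("wrist"); s=r.sense(); im=r.camera("wrist"); save(im,"pics/w5.png")
t=r.camera("top"); save(t,"pics/top1.png"); cv2.imwrite("pics/c5.png",np.hstack([cv2.resize(im[:,:,::-1],(400,300)),cv2.resize(t[150:315,190:410,::-1],(400,300),interpolation=2)]))
print(s["ee_pos"],s["force"],s["time_s"],s["grip_width"])
hc=np.array([.5062,-.1302,.146]); print(proj("wrist",[hc-.007*u,hc+.007*u],c))
E
```

```text
Traceback (most recent call last):
station.MotionError: the arm cannot follow that straight line within its joint ranges
```

```bash
python3 - <<'E'
from h import *
u=np.array([.2588,.9659,0])
p=np.array([.5062,-.1302,.25])-.035*u
print("now",r.sense()["ee_pos"],r.sense()["joints"])
d=np.array([.9659,-.2588,0])
cand=[]
for s_ in(1,-1):
    z=np.array([0,0,-1.]);y=s_*d;o=R.from_matrix(np.c_[np.cross(y,z),y,z]).as_rotvec()
    for a in(p,np.r_[(p+.16*u)[:2],.134],np.r_[p[:2],.134]):
        q=r.ik(a,o); print(s_,None if q is None else np.round(q,2))
        if q is None: break
    else: cand.append((np.abs(np.array(r.ik(p,o))-r.sense()["joints"]).max(),o))
o=min(cand,key=lambda t:t[0])[1]; np.save("o.npy",o)
r.goto(p,o); r.command_gripper(0)
c=cam("wrist"); s=r.sense(); im=r.camera("wrist"); save(im,"pics/w5.png")
t=r.camera("top"); save(t,"pics/top1.png"); cv2.imwrite("pics/c5.png",np.hstack([cv2.resize(im[:,:,::-1],(400,300)),cv2.resize(t[150:315,190:410,::-1],(400,300),interpolation=2)]))
print(s["ee_pos"],s["force"],s["time_s"],s["grip_width"])
hc=np.array([.5062,-.1302,.146]); print(proj("wrist",[hc-.007*u,hc+.007*u],c))
E
```

```text
now [0.55556478 0.05999948 0.24907771] [-1.60489931e-02  2.90518728e-01  1.58092567e+00  2.17156134e-05
  1.27407578e+00 -2.89975430e+00]
1 [-0.45  0.24  1.66  0.    1.25 -0.19]
1 [-0.15  0.39  1.76  0.    0.99  0.12]
1 [-0.45  0.37  1.79  0.    0.98 -0.19]
-1 [-0.45  0.24  1.66  0.    1.25  2.95]
-1 None
[ 0.4971284  -0.16404581  0.25000672] [-0.19783952 -0.15468422  0.02828168] 16.2333 0.0003515017954267031
[[319.21391906 208.16113466]
 [319.20030194 188.47636209]]
```

View pics/c5.png

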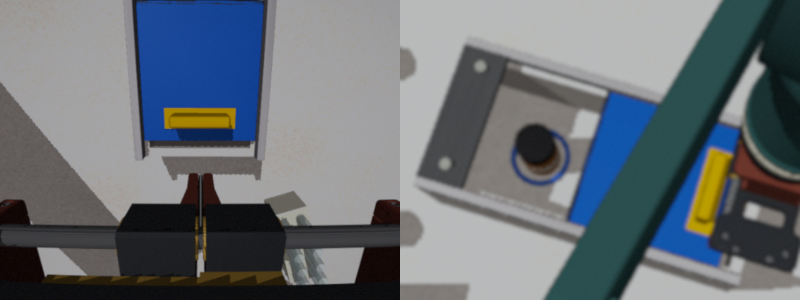

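The jar stands upright in the ring. The handle is at wrist pixels (320,~195), as predicted. Descending behind the handle and pushing.

```bash
python3 - <<'E'
from h import *
u=np.array([.2588,.9659,0])
p=np.array([.5062,-.1302,.134])-.035*u
hit=r.servo_line(p,max_speed=.1,stop_force=5)
r.pause(.2); s=r.sense(); f0=np.array(s["force"]); print("down",hit,s["ee_pos"],f0)
np.save("f0.npy",f0); np.save("p.npy",p)
a=r.servo_line(p+.04*u,max_speed=.03,stop_force=2.5)
s=r.sense(); k=(np.array(s["ee_pos"])-p)@u; print("contact",a,k,(np.array(s["force"])-f0)@u,s["time_s"])
if a:
    # start with enough threshold for friction; ends on seal
    r.pause(.1)
    b=r.servo_line(p+(k+.10)*u,max_speed=.04,stop_force=7)
    s=r.sense(); k2=(np.array(s["ee_pos"])-p)@u; print("slide",b,k2,(np.array(s["force"])-f0),(np.array(s["force"])-f0)@u,s["time_s"])
E
```

```text
down False [ 0.49745437 -0.16415384  0.13450323] [-0.18017011 -0.39640575 -0.30608641]
contact True 0.01873236676369467 0.4843344539597815 18.575
slide False 0.11873959219104595 [-3.42858272 -2.71525088 -0.78798409] -3.5099780292961147 21.3417
```

```bash
python3 - <<'E'
from h import *
u=np.array([.2588,.9659,0]); p=np.load("p.npy"); f0=np.load("f0.npy")
k=(np.array(r.sense()["ee_pos"])-p)@u
b=r.servo_line(p+(k+.055)*u,max_speed=.02,stop_force=4)
s=r.sense(); k2=(np.array(s["ee_pos"])-p)@u; print("seal",b,k2,np.array(s["force"])-f0,(np.array(s["force"])-f0)@u,s["time_s"])
# creep: commanded k grows until push ~9
kc=k2
for i in range(25):
    kc+=.0004; r.servo_line(p+kc*u,max_speed=.004); s=r.sense(); F=-(np.array(s["force"])-f0)@u
    print(round(kc*1e3,2),round((np.array(s["ee_pos"])-p)@u*1e3,2),F.round(2))
    if F>9.5: break
print(s["time_s"],np.array(s["force"])-f0)
E
```

```text
seal True 0.15149781194392667 [0.14818369 1.25881075 0.29958187] 1.2542352436333544 22.9583
151.9 151.72 0.55
152.3 151.78 3.49
152.7 151.82 6.05
153.1 151.99 7.09
153.5 152.24 7.37
153.9 152.5 8.67
154.3 152.82 9.23
154.7 153.09 8.44
155.1 153.27 9.85
25.825 [-1.65956702 -9.74972737  1.05902444]
```

The hatch is on the seal, in its soft range. Continuing gently to about 14 N of hand push and holding.

```bash
python3 - <<'E'
from h import *
u=np.array([.2588,.9659,0]); p=np.load("p.npy"); f0=np.load("f0.npy")
def F(): 
    s=r.sense(); return -(np.array(s["force"])-f0)@u,((np.array(s["ee_pos"])-p)@u*1e3).round(2)
kc=.1551
for i in range(25):
    kc+=.0002; r.servo_line(p+kc*u,max_speed=.003); r.pause(.05); f,k=F()
    print(round(kc*1e3,2),k,f.round(2))
    if f>13.6: break
h=[]
for i in range(16): r.pause(.1); h.append(F()[0])
print("hold",np.round(h,1),r.sense()["time_s"],kc)
E
```

```text
155.3 153.3 11.17
155.5 153.31 11.3
155.7 153.3 11.85
155.9 153.33 12.07
156.1 153.35 13.39
156.3 153.37 14.89
hold [14.2 14.2 14.7 14.1 13.8 14.8 14.3 15.3 14.6 15.1 13.8 13.9 13.7 14.3
 15.4 14.2] 29.225 0.15630000000000002
```

```bash
python3 - <<'E'
from h import *
u=np.array([.2588,.9659,0]); p=np.load("p.npy"); f0=np.load("f0.npy")
r.servo_line(p+.148*u,max_speed=.01); r.servo_line(p+.125*u,max_speed=.05)
print(np.array(r.sense()["force"])-f0)
q=p+.125*u; r.servo_line([q[0],q[1],.25],max_speed=.15)
r.goto([.40,-.20,.35],r.sense()["tool_rot"])
t=r.camera("top"); s=r.camera("scene"); save(t,"pics/top2.png"); save(s,"pics/scene2.png")
cv2.imwrite("pics/c6.png",np.hstack([cv2.resize(s[130:430,130:490,::-1],(400,333)),cv2.resize(t[150:350,130:370,::-1],(400,333),interpolation=2)]))
for l in("green_jar","tube_rack","reagent_bottle"): print(l,[(round(b["conf"],2),np.round(b["box"]).astype(int).tolist()) for b in r.boxes_of(l,"scene")[:2]])
print(r.sense()["time_s"])
E
```

```text
[ 0.03828751  0.44862786 -0.06582832]
green_jar [(0.83, [448, 323, 29, 42])]
tube_rack [(0.73, [174, 210, 67, 71]), (0.21, [354, 290, 79, 44])]
reagent_bottle [(0.77, [261, 187, 24, 47])]
32.9
```

View pics/c6.png

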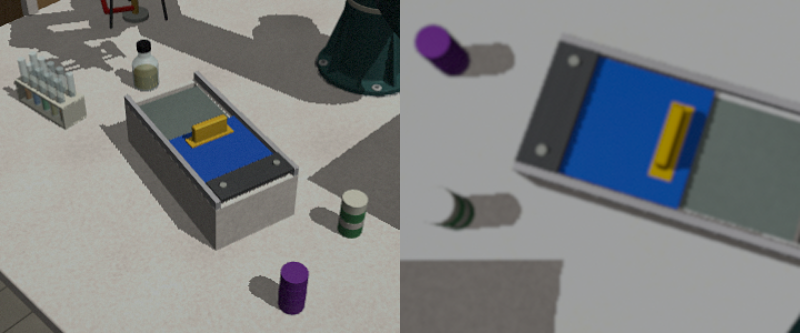

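The hatch is under the frame and shut, the amber jar is inside, and the other items are where they were.

```bash
python3 -c "
from h import *
print(r.hand_in(), r.sense()['time_s'])"
```

```text
the job is handed in; nothing more can be done
the job is handed in; nothing more can be done
```

The amber jar is standing in the ring and the blue hatch is shut against its seal. The job was handed in at about 33 s of the 64 s allowed.

- **Jar:** I picked out the jar with the black cap and paper band from the purple and green ones. It touched down at floor height rather than on the ring's rim. The view after release showed it upright and inside the ring.
- **Hatch:** I pushed it with closed fingers on the handle's -y face until it stopped moving against the seal. I held it there for 1.6 s at 13.7–15.4 N of hand push, which is about 10–11 N on the seal.
- **Final check:** The last pictures show the hatch under the frame. The green jar, tube rack and reagent bottle were within 3 px of where they started in the scene camera.

**Open points:**
- **Sensor spread:** The wrist force reading varied by about 0.8 N during the hold.
- **First contact:** The first touch on the seal was made while moving at about 2 cm/s. The slide stopped on its force limit and I did not record the peak force there.
- **Rebound:** After release the seal may have pushed the hatch back by up to about 1.3 mm. It should still be touching the seal, but the pictures cannot resolve that.
- **Failed move:** One straight-line move was refused for joint range, so I reached the handle with the wrist turned half round instead.

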